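Sort the painting table: jars, canvas risers and scraper

TASK

Tidy the painting table by sorting its five loose work things: stand the large and the small paint jar upright in the grey caddy, the large jar in its larger bay and the small jar in its smaller bay; set the two stepped wooden canvas risers flat on their bases in the plywood tray, one in each bay; and lay the scraper flat and lengthwise in the undivided steel tray. Never let a jar tip over, and leave everything released and at rest.

Things in the scene. Friction and masses are not known exactly. Their poses are not given: they have to be found in the camera images.
- large_jar: Large closed paint jar: upright black plastic cylinder, 58 mm diameter, 66 mm high, with a paper band and black screw lid; 0.12 to 0.26 kg. Origin: centre of the underside, z up its axis. Starts standing on the table; its yaw does not matter.
- small_jar: Small closed paint jar, same look: 40 mm diameter, 56 mm high, 0.05 to 0.1 kg. Origin: centre of the underside, z up its axis. Starts standing on the table.
- riser_a: Wooden canvas riser, a stepped block with a black paint patch on the step: base 60 mm (its x) by 40 mm (its y) by 30 mm high, and on the end at -x a raised stop, 18 mm long (x from -30 to -12), full width, that reaches 46 mm high. 75 g. Origin: centre of the base's underside, z up. Starts standing on its base on the table.
- riser_b: Second wooden canvas riser, same shape and size as riser_a; the two are interchangeable. Origin and axes as riser_a's.
- scraper: Short scraper (putty knife) lying flat, 130 mm long in all along its x: wooden handle 80 mm long (x from -65 to +15), 26 mm wide (y), 24 mm thick (z from 0 to 24); steel blade 50 mm long (x from +15 to +65), 44 mm wide, 3 mm thick, its middle plane 12 mm above the underside. About 90 g, balance point about x = -17 mm. Origin: middle of its length, at the height of its underside, so the handle's middle is at x = -25 mm. Starts lying on the table.
- jar_caddy: Fixed grey plastic caddy on the table with two unequal open bays in a row along its y: outside 92 mm (x) by 152 mm (y), rim 22 mm above the table, floor 4 mm thick, walls and partition 4 mm. Origin: centre of the underside, z up. Larger bay: 84 x 84 mm, centre at y = -30 mm. Smaller bay: 84 mm (x) x 56 mm (y), centre at y = +44 mm. Both at x = 0.
- riser_tray: Fixed plywood tray on the table with two equal open bays in a row along its y: outside 108 mm (x) by 188 mm (y), rim 14 mm above the table, floor 4 mm thick, walls and partition 4 mm. Origin: centre of the underside, z up. Bays 100 mm (x) x 88 mm (y), centres at y = -46 mm and y = +46 mm, x = 0. A riser may face any way.
- tool_tray: Fixed undivided steel tray on the table: inside 100 mm (x) by 176 mm (y), outside 106 x 182 mm, rim 20 mm above the table, floor 4 mm thick. Origin: centre of the underside, z up. The scraper goes with its length along the tray's y, blade to either end.
There are look-alikes about, which are no part of the job. Leave any pink or red look-alike of the large_jar alone.

How it is judged:
At the end, for the whole second after the job is handed in: Each jar on the floor of its own caddy bay (within 26 mm in x, 16 in y of its centre), one riser in each plywood bay (34, 28 mm), scraper in the steel tray (40, 34 mm, length within 0.6 rad); all origins under 9 mm above tray undersides, within 0.12 rad of upright and at rest (0.03 m/s, 0.3 rad/s) (x of large_jar in the frame of jar_caddy between -0.026 and 0.026 m and y of large_jar in the frame of jar_caddy between -0.046 and -0.014 m and z of large_jar in the frame of jar_caddy between -0.002 and 0.009 m and x of small_jar in the frame of jar_caddy between -0.026 and 0.026 m and y of small_jar in the frame of jar_caddy between 0.028 and 0.06 m and z of small_jar in the frame of jar_caddy between -0.002 and 0.009 m and x of riser_a in the frame of riser_tray between -0.034 and 0.034 m and z of riser_a in the frame of riser_tray between -0.002 and 0.009 m and x of riser_b in the frame of riser_tray between -0.034 and 0.034 m and z of riser_b in the frame of riser_tray between -0.002 and 0.009 m and ((y of riser_a in the frame of riser_tray between 0.018 and 0.074 m and y of riser_b in the frame of riser_tray between -0.074 and -0.018 m) or (y of riser_a in the frame of riser_tray between -0.074 and -0.018 m and y of riser_b in the frame of riser_tray between 0.018 and 0.074 m)) and x of scraper in the frame of tool_tray between -0.04 and 0.04 m and y of scraper in the frame of tool_tray between -0.034 and 0.034 m and z of scraper in the frame of tool_tray between -0.002 and 0.009 m and angle between the x axis of scraper and the y axis of tool_tray, either way round below 0.6 rad and angle between each of large_jar, small_jar, riser_a, riser_b, scraper's own z axis and vertical below 0.12 rad and linear speed of each of large_jar, small_jar, riser_a, riser_b, scraper below 0.03 m/s and angular speed of each of large_jar, small_jar, riser_a, riser_b, scraper below 0.3 rad/s); the robot touches nothing.
It fails at once if a paint jar is tipped over (more than 0.7 rad) (angle between any of large_jar, small_jar's own z axis and vertical above 0.7 rad).
It also fails if it takes over 128 s, if anything falls off the work surface, if the arm or the gripper's body presses on something with over 40 N, if the wrist force passes 120 N, or if a joint passes its speed limit or range.

ROBOT

A 6-joint arm with a two-finger parallel gripper is mounted at the origin on the work surface. World frame = base frame: x ahead of the robot, y to its left, z up, the work surface at z = 0. Lengths are in m, angles in rad, forces in N, time in s.
With the tool pointing down it reaches from about 0.275 to 0.75 m from the base axis. Payload 10.2 kg.
Tool frame: the origin (TCP) lies at the very end of the fingers, on their centre line; the grasp point (between the pads) lies 19 mm behind it (ctrl.grip_point_offset is the distance from the TCP to the grasp point, in m); z points along the fingers, x is the direction in which the jaws open and shut, and the axes are right-handed (so a half turn about z gives the same grasp; the last joint's range is limited). The gripper opens to 85 mm and grips with 20 to 120 N. Pads are 22 mm wide; open, the fingers measure 114 mm over their backs; the gripper's body (76 mm by 85 mm) begins 54 mm behind the grasp point. The pads swing forward as they close: fully open they stand 13 mm farther back than shut.
Start: joints at [-1.545, 0.313, 1.498, -0, 1.331, -0.223], TCP at [0.129, -0.509, 0.231] pointing down, gripper open.
Joint ranges: [-2.94, 2.94], [-0.97, 2.17], [0.19, 2.56], [-1.23, 4.37], [0.02, 3.11], [-2.88, 2.88]. Speed limits (rad/s): [2.39, 2.39, 3.01, 3.14, 3.14, 3.14].

INTERFACE

Orientations are given as a unit quaternion [x, y, z, w].
In Python, from plant import readout, get_image, camera_params, ctrl, nets gives the robot as it stands.
- The arm moves only by the shell command python3 -m handwheel 'ROWS' [FORCE]. ROWS is JSON, a list of rows, each a list of 7 numbers: the shift along the tool's x, y, z in cm, then the turn, a rotation vector about the tool's x, y, z in degrees, then the opening, from 0 (shut) to 1 (fully open). In form: [[tx, ty, tz, ax, ay, az, jaw], ...]. A call has 1 to 10 rows; each row shifts and turns the commanded pose from where the row before left it, along the tool's axes as they then stand; what a row does not reach is not made up. A row lasts 1/10 s, in which the tool goes at most 50 mm and 8.59 degrees, less where a joint would pass 70% of its speed; a pose out of reach is approached as far as the arm can. A call with a gripper value outside its range is refused whole. The fingers move at their own pace and stop on an object; FORCE is the grip in N (left out, the last holds). Time passes only in rows, so rows that do not move let the fingers close. It gives the time, the measured TCP pose, the force and the opening at its end, in the units of the state.
- readout.observe(): the state, without advancing time (a new reading comes with each control period).
- get_image(name): name is "scene" or "side" or "wrist"; returns the picture (384x512x3 uint8, blue, green, red); there is no depth.
- camera_params(name): a dict with "vertical_fov" (degrees; the focal length in pixels is half the picture's height over the tangent of half this angle, whatever the lens; pixels are square), "cx", "cy" (the principal point, pixels), "R" (3x3) and "t" (3): a world point X has camera coordinates R X + t; the wrist camera has in their place "mount" (4x4, takes a point from camera to tool coordinates, whose origin is the TCP and whose axes are the tool frame's). Camera axes: x right, y down, z forward; pixel columns grow to the right and rows downward; lengths in m; the calibration is good to about 2 mm. A picture is of the moment at which its call begins: read the wrist's pose just before it. camera_params takes no time and is no camera call.
- ctrl.hand_in(): hands the job in, once; it reports no verdict.
Trained networks look in the newest picture that a camera, given by its name, has taken for a name from the list of things; names that differ only in an ending like _2 or _b are one class to them, and where a whole thing is asked for, a point or a joint stands for the part that bears it (a point fixed in the world has none). Each returns a list of dicts, best first, with "conf" (0 to 1); they miss things now and then, are a little off and sometimes report something else, mostly with a low value. They report only what shows in the picture. A call takes as long as a camera call. They do not tell look-alikes from the thing itself.
- nets.boxes_of(target, camera): "position" ([x, y, z] in m, in the coordinates of the camera as it stood for that picture, good to about 4 mm: the middle of the surface that is visible of it).
- nets.cut_out(target, camera): "pixels" (384x512 bool, what is visible of it).
The state is a dict: "clock": time; "joints": joint angles; "joint_velocities": joint speeds; "joint_efforts": joint torques, N m; "tcp_pos": TCP position; "orientation": TCP orientation; "wrist_force": force on the tool from outside, world axes, zero at the start; "moment": the same for the moment, N m; "width": finger opening in m.
Only numpy, scipy, OpenCV 4.12 (cv2) and the standard library are available. Lean on these libraries where they do the work, as an engineer would, in place of code of your own. Each camera call takes 0.05 s, during which the arm holds its last target. There are 200 camera calls.

## Working session

There is one attempt and no reset: what is moved stays moved. The work goes in short steps, Python scripts to look and compute and a shell command to move; the robot and the scene stay as the last step left them, time stands still between calls to the robot, and variables do not carry over. Pictures are saved under pics/ and viewed, about 12 in all and at most 16, crops included, and the job is handed in when it is done.

```bash
ls; mkdir -p pics; python3 - <<'E'
from plant import readout,get_image,camera_params,ctrl,nets
import cv2,numpy as np
print(readout.observe()); print(ctrl.grip_point_offset)
for n in("scene","side"):
    cv2.imwrite(f"pics/{n}0.png",get_image(n)); p=camera_params(n); print(n,p)
    R=np.array(p["R"]);t=np.array(p["t"])
    for o in("large_jar","small_jar","riser_a","scraper","jar_caddy","riser_tray","tool_tray"):
        for d in nets.boxes_of(o,n):
            X=R.T@(np.array(d["position"])-t); print(o,round(d["conf"],2),X.round(3))
print(camera_params("wrist"))
E
```

```text
pics
{'clock': 0.0, 'joints': array([-1.54538982e+00,  3.13443960e-01,  1.49843485e+00, -3.66417000e-05,
        1.33097010e+00, -2.23396832e-01]), 'joint_velocities': array([-5.01142978e-05,  8.28014225e-04, -1.75488694e-04,  1.40790423e-04,
        3.03178247e-04, -1.61029417e-03]), 'joint_efforts': array([-5.77589199e-04, -4.12261534e+01, -2.59743655e+01, -2.10795697e-04,
        4.15896939e-03,  1.10229581e-05]), 'tcp_pos': array([ 0.12925253, -0.50858179,  0.230739  ]), 'orientation': array([ 7.89383396e-01, -6.13900203e-01, -4.11845309e-04, -4.74598794e-04]), 'wrist_force': array([-0.14198163,  0.83979974,  0.52733293]), 'moment': array([-0.01462003,  0.05308474, -0.03124296]), 'width': 0.08568885515925516}
0.0187
scene {'vertical_fov': 52.12152584095643, 'cx': 254.67788386412835, 'cy': 188.65896880727504, 'R': array([[ 0.77054397,  0.63716657,  0.0167556 ],
       [ 0.46655339, -0.54591589, -0.69591938],
       [-0.43426942,  0.54405387, -0.71792441]]), 't': array([-0.31217871, -0.20491238,  1.12795662])}
large_jar 0.72 [ 0.329 -0.406  0.062]
large_jar 0.67 [ 0.249 -0.325  0.0
[... 755 characters left out ...]
441 0.011 0.05 ]
riser_a 0.58 [0.397 0.149 0.031]
riser_a 0.32 [ 0.571 -0.299  0.002]
scraper 0.65 [0.352 0.303 0.009]
scraper 0.41 [0.442 0.014 0.051]
jar_caddy 0.6 [0.577 0.288 0.005]
riser_tray 0.67 [ 0.639  0.01  -0.001]
tool_tray 0.78 [ 0.569 -0.297  0.003]
{'vertical_fov': 68.2386465263628, 'cx': 255.74982214802145, 'cy': 188.41649314818534, 'mount': array([[ 9.99999909e-01,  3.77306249e-04, -1.98292927e-04,
        -9.03403952e-04],
       [-3.10453872e-04,  9.63503579e-01,  2.67695267e-01,
        -6.87393589e-02],
       [ 2.92059042e-04, -2.67695181e-01,  9.63503609e-01,
        -1.42349698e-01],
       [ 0.00000000e+00,  0.00000000e+00,  0.00000000e+00,
         1.00000000e+00]])}
```

View pics/scene0.png

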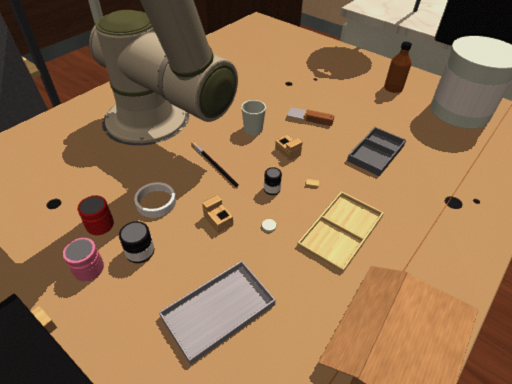

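View pics/side0.png

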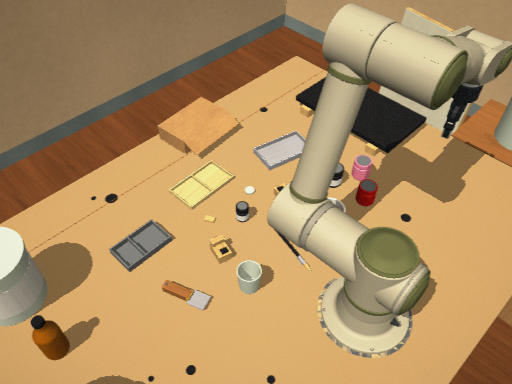

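Black jar (scene 137,240) is the large jar, with the pink/red look-alikes at (84,260) and (96,215). Small jar is at (272,181), the risers at (217,213) and (288,147), the scraper at (310,117), and a cup near it at (254,117). Next I'll fit the known shapes to the masks.

```bash
cat > h.py <<'E'
from plant import readout,get_image,camera_params,ctrl,nets
import cv2,numpy as np
from scipy.optimize import minimize
from scipy.spatial.transform import Rotation as Ro
def box(x0,x1,y0,y1,z0,z1): return np.array([[x,y,z] for x in(x0,x1) for y in(y0,y1) for z in(z0,z1)])
def cyl(r,h): 
    a=np.linspace(0,2*np.pi,24,endpoint=False); return np.array([[r*np.cos(i),r*np.sin(i),z] for i in a for z in(0,h)])
M={"large_jar":[cyl(.029,.066)],"small_jar":[cyl(.02,.056)],
"riser_a":[box(-.03,.03,-.02,.02,0,.03),box(-.03,-.012,-.02,.02,0,.046)],
"scraper":[box(-.065,.015,-.013,.013,0,.024),box(.015,.065,-.022,.022,.0105,.0135)],
"jar_caddy":[box(-.046,.046,-.076,.076,0,.022)],"riser_tray":[box(-.054,.054,-.094,.094,0,.014)],"tool_tray":[box(-.053,.053,-.091,.091,0,.02)]}
def cam(n,st=None):
    p=camera_params(n); f=192/np.tan(np.radians(p["vertical_fov"]/2))
    if n=="wrist":
        T=np.eye(4);T[:3,:3]=Ro.from_quat(st["orientation"]).as_matrix();T[:3,3]=st["tcp_pos"]
        V=np.linalg.inv(T@np.array(p["mount"]));R,t=V[:3,:3],V[:3,3]
    else: R,t=np.array(p["R"]),np.array(p["t"])
    return f,p["cx"],p["cy"],R,t
def proj(c,X):
    f,cx,cy,R,t=c; Y=X@R.T+t; return np.c_[f*Y[:,0]/Y[:,2]+cx,f*Y[:,1]/Y[:,2]+cy]
def sil(c,o,q):
    m=np.zeros((384,512),np.uint8); co,s=np.cos(q[2]),np.sin(q[2]); z=q[3] if len(q)>3 else 0
    for P in M[o]:
        X=P@np.array([[co,s,0],[-s,co,0],[0,0,1]])+[q[0],q[1],z]
        h=cv2.convexHull(proj(c,X).astype(np.float32))
        cv2.fillConvexPoly(m,np.round(h*16).astype(np.int32),1,shift=4)
    return m>0
def fit(o,obs,x0,y0,yaws=np.arange(0,2*np.pi,np.pi/6),z=0):
    """obs: list of (cam,mask)"""
    def cost(v):
        q=[v[0]/100,v[1]/100,v[2]/3,z]; e=0
        for c,m in obs:
            s=sil(c,o,q); e+=1-(s&m).sum()/max(1,(s|m).sum())
        return e/len(obs)
    if "jar" in o and o!="jar_caddy": yaws=[0]
    r=sorted((minimize(cost,[x0*100,y0*100,w*3],method="Nelder-Mead",options=dict(initial_simplex=np.array([x0*100,y0*100,w*3])+np.array([[0,0,0],[1.5,0,0],[0,1.5,0],[0,0,.8]]),maxiter=70)) for w in yaws),key=lambda r:r.fun)
    return [(np.r_[a.x[:2]/100,(a.x[2]/3+np.pi)%(2*np.pi)-np.pi].round(4),round(a.fun,3)) for a in r[:3]]
def masks(o,n,c,x,y,z=.01):
    """mask of class o nearest the projected guess"""
    u=proj(c,np.array([[x,y,z]]))[0]; best=None
    for d in nets.cut_out(o,n):
        m=np.array(d["pixels"]); 
        if m.sum()<30: continue
        k=np.argwhere(m).mean(0)[::-1]; D=np.hypot(*(k-u))
        if best is None or D<best[0]: best=(D,m,round(d["conf"],2))
    return best
def look(pairs,save=None):
    """wrist look; pairs: [(name,x,y,z0)]"""
    st=readout.observe(); c=cam("wrist",st); im=get_image("wrist")
    if save: cv2.imwrite(save,im)
    print(round(float(st["clock"]),2),"tcp",st["tcp_pos"].round(4),"jawdir",np.degrees(jaw(st)).round(1))
    for o,x,y,z in pairs:
        b=masks(o,"wrist",c,x,y,z+.02)
        if b is None: print(o,"none");continue
        print(o,b[0].round(),b[1].sum(),b[2],fit(o,[(c,b[1])],x,y,z=z)[:2])
def jaw(st):
    r=Ro.from_quat(st["orientation"]).as_matrix(); return np.arctan2(r[1,0],r[0,0])
def go(x,y,z,yaw=None):
    """needed shift in tool cm and turn deg to TCP x,y,z with jaw direction yaw (mod pi)"""
    st=readout.observe(); r=Ro.from_quat(st["orientation"]).as_matrix()
    print("shift",((r.T@(np.array([x,y,z])-st["tcp_pos"]))*100).round(2),"at",st["tcp_pos"].round(4),"t",round(float(st["clock"]),2))
    if yaw is not None:
        d=(yaw-jaw(st)+np.pi/2)%np.pi-np.pi/2
        print("turn az",(-np.degrees(d)).round(1),"j6",st["joints"][5].round(2),"R z",r[:,2].round(3))
E
python3 - <<'E'
from h import *
G=[("large_jar",.35,-.31,["scene"]),("small_jar",.45,.003,["scene","side"]),("riser_a",.405,.135,["scene","side"]),("riser_a",.425,-.15,["scene"]),("scraper",.362,.299,["scene","side"]),("jar_caddy",.579,.29,["scene","side"]),("riser_tray",.64,.004,["scene","side"]),("tool_tray",.567,-.30,["scene","side"])]
mm={}
for n in("scene","side"):
    get_image(n)
    c=cam(n)
    for i,(o,x,y,cs) in enumerate(G):
        if n in cs:
            b=masks(o,n,c,x,y); 
            if b: mm.setdefault(i,[]).append((c,b[1])); print(o,n,b[0].round(),b[2],b[1].sum())
for i,(o,x,y,cs) in enumerate(G):
    if i in mm: print(o,fit(o,mm[i],x,y))
E
```

```text
large_jar scene 6.0 0.72 1136
small_jar scene 7.0 0.92 426
riser_a scene 5.0 0.72 506
riser_a scene 7.0 0.7 705
scraper scene 2.0 0.89 457
jar_caddy scene 1.0 0.9 1607
riser_tray scene 3.0 0.56 3747
tool_tray scene 3.0 0.59 6025
small_jar side 3.0 0.6 249
riser_a side 1.0 0.61 420
scraper side 1.0 0.79 593
jar_caddy side 1.0 0.95 1718
riser_tray side 2.0 0.7 1575
tool_tray side 2.0 0.89 1216
large_jar [(array([ 0.3541, -0.3083,  0.077 ]), np.float64(0.076))]
small_jar [(array([0.4523, 0.0041, 0.2031]), np.float64(0.138))]
riser_a [(array([0.3973, 0.1429, 2.7895]), np.float64(0.077)), (array([0.3973, 0.1424, 2.8202]), np.float64(0.08)), (array([0.3972, 0.1422, 2.8242]), np.float64(0.08))]
riser_a [(array([ 0.4184, -0.1443, -0.3008]), np.float64(0.098)), (array([ 0.4188, -0.1447, -0.313 ]), np.float64(0.101)), (array([ 0.4178, -0.1448, -0.2593]), np.float64(0.104))]
scraper [(array([ 0.3605,  0.2997, -2.8025]), np.float64(0.193)), (array([ 0.3604,  0.3021, -2.7788]), np.float64(0.195)), (array([ 0.3606,  0.3005, -2.8179]), np.float64(0.195))]
jar_caddy [(array([ 0.5758,  0.2914, -3.1062]), np.float64(0.046)), (array([0.5758, 0.2914, 0.0354]), np.float64(0.046)), (array([0.5761, 0.291 , 0.0369]), np.float64(0.047))]
riser_tray [(array([0.6414, 0.0053, 0.0467]), np.float64(0.048)), (array([ 0.6414,  0.0053, -3.0949]), np.float64(0.048)), (array([0.6412, 0.0069, 0.0277]), np.float64(0.048))]
tool_tray [(array([ 0.5654, -0.2998,  2.9248]), np.float64(0.086)), (array([ 0.5654, -0.2998, -0.2168]), np.float64(0.086)), (array([ 0.5651, -0.2996, -0.2169]), np.float64(0.087))]
```

```bash
python3 - <<'E'
from h import *
im=get_image("scene"); a=cv2.resize(im[120:185,335:420],None,fx=5,fy=5,interpolation=cv2.INTER_CUBIC)
c=cam("scene")
for s in(1,-1):
    for y in(-30,44):
        w=.0356; print(s,y,proj(c,np.array([[.5758-s*y/1000*np.sin(w),.2914+s*y/1000*np.cos(w),.004]])).round(1))
cv2.imwrite("pics/caddy.png",a)
f,cx,cy,R,t=c  # ring centre at z~.02
for u,v in((155,200),(254,117)):
    d=R.T@np.array([(u-cx)/f,(v-cy)/f,1]); o=-R.T@t; print(o+d*(.02-o[2])/d[2])
go(.354,-.308,.2,np.radians(-24))
E
```

```text
1 -30 [[370.1 157.3]]
1 44 [[382.3 143.1]]
-1 -30 [[380.1 145.7]]
-1 44 [[367.7 160.1]]
[ 0.28418947 -0.20448364  0.02      ]
[0.25104735 0.18283174 0.02      ]
shift [-13.93 -26.73   3.13] at [ 0.1293 -0.5088  0.2313] t 1.65
turn az -51.7 j6 -0.22 R z [ 0. -0. -1.]
```

View pics/caddy.png

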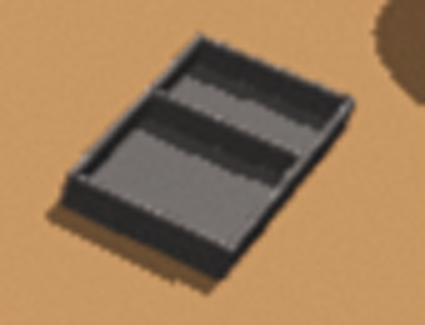

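Partition at crop (225,130), so the larger bay is the lower-left one, toward caddy -y. That makes the caddy's yaw about +0.036.

```bash
python3 -m handwheel '[[-1.4,-2.7,0.3,0,0,0,1],[-1.4,-2.7,0.3,0,0,0,1],[-1.4,-2.7,0.3,0,0,0,1],[-1.4,-2.7,0.3,0,0,0,1],[-1.4,-2.7,0.3,0,0,0,1],[-1.4,-2.7,0.3,0,0,0,1],[-1.4,-2.7,0.3,0,0,0,1],[-1.4,-2.7,0.3,0,0,0,1],[-1.4,-2.7,0.3,0,0,0,1],[-1.4,-2.7,0.3,0,0,0,1]]' 40
python3 -m handwheel '[[0,0,0,0,0,-7.4,1],[0,0,0,0,0,-7.4,1],[0,0,0,0,0,-7.4,1],[0,0,0,0,0,-7.4,1],[0,0,0,0,0,-7.4,1],[0,0,0,0,0,-7.4,1],[0,0,0,0,0,-7.4,1],[0,0,0,0,0,0,1]]'
python3 - <<'E'
from h import *
look([("large_jar",.354,-.308,0)],"pics/w1.png")
go(.354,-.308,.022,np.radians(-24))
E
```

```text
clock: 2.65
tcp_pos: [0.3573, -0.3058, 0.2013]
orientation: [0.789, -0.614, 0.0, 0.0]
wrist_force: [-0.2, 0.1, 0.8]
width: 0.0854
clock: 3.45
tcp_pos: [0.3565, -0.3067, 0.2013]
orientation: [0.978, -0.207, 0.0, 0.0]
wrist_force: [0.1, -0.8, -0.0]
width: 0.0854
3.45 tcp [ 0.3565 -0.3067  0.2013] jawdir -23.9
large_jar 4.0 2762 0.75 [(array([ 0.3551, -0.3064,  0.1077]), np.float64(0.042))]
shift [-0.17  0.22 17.94] at [ 0.3565 -0.3067  0.2014] t 3.55
turn az -0.1 j6 -0.54 R z [ 0. -0. -1.]
```

View pics/w1.png

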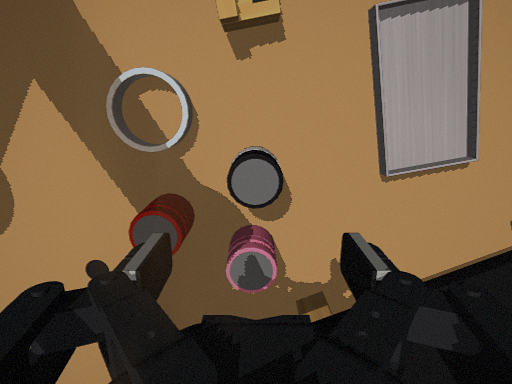

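The wrist view shows the large jar at (255,180), with the fingers straddling it. Pink (252,260), red (162,222) and the ring (148,110) are outside their path. Descend, grip, lift.

```bash
python3 -m handwheel '[[-0.1,0.1,3,0,0,0,1],[0,0,3,0,0,0,1],[0,0,3,0,0,0,1],[0,0,3,0,0,0,1],[0,0,2.5,0,0,0,1],[0,0,2,0,0,0,1],[0,0,1.4,0,0,0,1],[0,0,0,0,0,0,1],[0,0,0,0,0,0,0.5],[0,0,0,0,0,0,0.3]]' 40
python3 -m handwheel '[[0,0,0,0,0,0,0.2],[0,0,0,0,0,0,0.2],[0,0,0,0,0,0,0.2],[0,0,0,0,0,0,0.2],[0,0,-1,0,0,0,0.2],[0,0,-2,0,0,0,0.2],[0,0,-3,0,0,0,0.2],[0,0,-3,0,0,0,0.2],[0,0,-3,0,0,0,0.2],[0,0,0,0,0,0,0.2]]'
python3 - <<'E'
from h import *
go(.577,.2615,.145,np.radians(-24)); go(.577,.2615,.145,np.radians(2))
E
```

```text
clock: 4.55
tcp_pos: [0.3555, -0.3076, 0.0232]
orientation: [0.978, -0.208, 0.001, 0.001]
wrist_force: [-0.1, -0.4, -0.5]
width: 0.0585
clock: 5.55
tcp_pos: [0.3562, -0.3085, 0.1463]
orientation: [0.978, -0.207, 0.003, 0.003]
wrist_force: [0.9, -0.3, -2.6]
width: 0.057
shift [ -2.96 -61.06  -0.12] at [ 0.3562 -0.3085  0.1463] t 5.55
turn az 0.1 j6 -0.55 R z [ 0.004 -0.006 -1.   ]
shift [ -2.96 -61.06  -0.12] at [ 0.3562 -0.3085  0.1463] t 5.55
turn az -25.9 j6 -0.55 R z [ 0.004 -0.006 -1.   ]
```

```bash
python3 -m handwheel '[[0,-1.5,0,0,0,0,0.2],[-0.1,-2.5,0,0,0,0,0.2],[-0.1,-2.5,0,0,0,0,0.2],[-0.1,-2.5,0,0,0,0,0.2],[-0.1,-2.5,0,0,0,0,0.2],[-0.1,-2.5,0,0,0,0,0.2],[-0.1,-2.5,0,0,0,0,0.2],[-0.1,-2.5,0,0,0,0,0.2],[-0.1,-2.5,0,0,0,0,0.2],[-0.1,-2.5,0,0,0,0,0.2]]' 40
python3 -m handwheel '[[-0.1,-2.5,0,0,0,0,0.2],[-0.1,-2.5,0,0,0,0,0.2],[-0.1,-2.5,0,0,0,0,0.2],[-0.1,-2.5,0,0,0,0,0.2],[-0.1,-2.5,0,0,0,0,0.2],[-0.1,-2.5,0,0,0,0,0.2],[-0.1,-2.5,0,0,0,0,0.2],[-0.1,-2.5,0,0,0,0,0.2],[-0.1,-2.5,0,0,0,0,0.2],[-0.1,-2.5,0,0,0,0,0.2]]'
python3 -m handwheel '[[-0.1,-2.5,0,0,0,0,0.2],[-0.1,-2.5,0,0,0,0,0.2],[-0.1,-2.5,0,0,0,0,0.2],[-0.1,-2.5,0,0,0,0,0.2],[-0.1,-1.3,0,0,0,0,0.2],[0,0,0,0,0,0,0.2]]'
python3 - <<'E'
from h import *
go(.577,.2615,.026,np.radians(-24))
look([("jar_caddy",.576,.291,0),("large_jar",.577,.261,.12)],"pics/w2.png")
E
```

```text
clock: 6.55
tcp_pos: [0.4438, -0.082, 0.1411]
orientation: [0.978, -0.207, -0.001, -0.0]
wrist_force: [1.2, 0.3, -2.2]
width: 0.0572
clock: 7.55
tcp_pos: [0.5357, 0.1502, 0.1408]
orientation: [0.978, -0.207, -0.002, 0.0]
wrist_force: [0.4, 0.2, -2.9]
width: 0.057
clock: 8.15
tcp_pos: [0.5768, 0.2555, 0.1404]
orientation: [0.978, -0.206, -0.001, 0.0]
wrist_force: [0.1, 0.1, -1.9]
width: 0.0573
shift [-0.19 -0.58 11.44] at [0.5768 0.2555 0.1404] t 8.15
turn az 0.2 j6 0.65 R z [-0.003 -0.    -1.   ]
8.15 tcp [0.5768 0.2555 0.1404] jawdir -23.8
jar_caddy 24.0 13841 0.76 [(array([0.5787, 0.2932, 0.0258]), np.float64(0.184)), (array([ 0.5787,  0.2932, -3.1158]), np.float64(0.184))]
large_jar 26.0 14878 0.84 [(array([0.5776, 0.2567, 0.2018]), np.float64(0.214))]
```

View pics/w2.png

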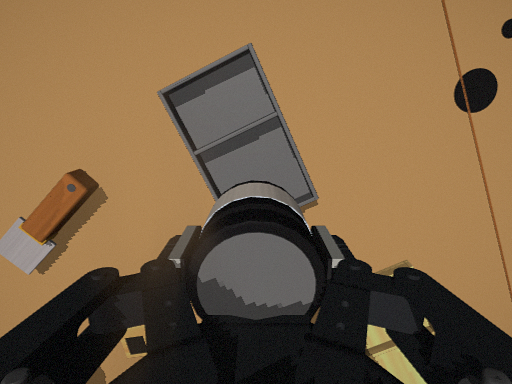

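The jar is held above the caddy, and the larger bay is the nearer one (260,160), consistent with the fit. Lower and release.

```bash
python3 -m handwheel '[[-0.2,-0.5,2,0,0,0,0.2],[0,-0.1,2,0,0,0,0.2],[0,0,2,0,0,0,0.2],[0,0,2,0,0,0,0.2],[0,0,1.2,0,0,0,0.2],[0,0,0.8,0,0,0,0.2],[0,0,0.5,0,0,0,0.2],[0,0,0.3,0,0,0,0.2],[0,0,0.3,0,0,0,0.2],[0,0,0,0,0,0,0.2]]' 40
python3 - <<'E'
from h import *
go(.577,.2615,.027)
E
```

```text
clock: 9.3
tcp_pos: [0.5786, 0.26, 0.0314]
orientation: [0.978, -0.207, 0.0, -0.0]
wrist_force: [0.1, 0.4, -1.6]
width: 0.0573
shift [-0.21 -0.08  0.44] at [0.5786 0.26   0.0314] t 9.3
```

```bash
python3 -m handwheel '[[-0.1,0,0.3,0,0,0,0.2],[0,0,0.1,0,0,0,0.2],[0,0,0,0,0,0,0.2],[0,0,0,0,0,0,0.7],[0,0,0,0,0,0,0.9],[0,0,0,0,0,0,1],[0,0,0,0,0,0,1],[0,0,-2,0,0,0,1],[0,0,-3,0,0,0,1],[0,0,-4,0,0,0,1]]' 40
python3 -m handwheel '[[0,0,-3,0,0,0,1],[0,0,-3,0,0,0,1],[0,0,-1,0,0,0,1],[0,0,0,0,0,0,1]]'
python3 - <<'E'
from h import *
go(.4523,.0041,.19)
look([("large_jar",.577,.261,.004),("jar_caddy",.576,.291,0)])
E
```

```text
clock: 10.3
tcp_pos: [0.5768, 0.2601, 0.117]
orientation: [0.978, -0.207, -0.001, 0.001]
wrist_force: [1.1, -0.0, 0.1]
width: 0.0855
clock: 10.7
tcp_pos: [0.578, 0.2605, 0.1882]
orientation: [0.978, -0.207, 0.001, -0.001]
wrist_force: [0.3, -0.3, -0.3]
width: 0.0854
shift [-1.09 28.53 -0.22] at [0.578  0.2605 0.1882] t 10.7
10.7 tcp [0.578  0.2605 0.1882] jawdir -23.9
large_jar 6.0 2989 0.94 [(array([0.578 , 0.2612, 0.0721]), np.float64(0.076))]
jar_caddy 23.0 8742 0.96 [(array([0.5787, 0.2934, 0.0318]), np.float64(0.28)), (array([ 0.5787,  0.2934, -3.1098]), np.float64(0.28))]
```

```bash
python3 -m handwheel '[[-0.1,2.6,0,0,0,0,1],[-0.1,2.6,0,0,0,0,1],[-0.1,2.6,0,0,0,0,1],[-0.1,2.6,0,0,0,0,1],[-0.1,2.6,0,0,0,0,1],[-0.1,2.6,0,0,0,0,1],[-0.1,2.6,0,0,0,0,1],[-0.1,2.6,0,0,0,0,1],[-0.1,2.6,0,0,0,0,1],[-0.1,2.6,0,0,0,0,1]]' 40
python3 -m handwheel '[[-0.1,2,0,0,0,0,1],[0,0.5,0,0,0,0,1],[0,0,0,0,0,0,1]]'
python3 - <<'E'
from h import *
go(.4523,.0041,.018)
look([("small_jar",.4523,.0041,0)],"pics/w3.png")
E
```

```text
clock: 11.85
tcp_pos: [0.4619, 0.0261, 0.186]
orientation: [0.978, -0.207, -0.001, 0.0]
wrist_force: [0.2, -0.0, -0.8]
width: 0.0855
clock: 12.15
tcp_pos: [0.4517, 0.0042, 0.1866]
orientation: [0.978, -0.208, -0.001, -0.0]
wrist_force: [0.2, 0.1, 1.1]
width: 0.0853
shift [ 0.08 -0.02 16.86] at [0.4517 0.0042 0.1866] t 12.15
12.15 tcp [0.4517 0.0042 0.1866] jawdir -24.0
small_jar 2.0 1336 0.72 [(array([0.4534, 0.0101, 0.1702]), np.float64(0.128))]
```

View pics/w3.png

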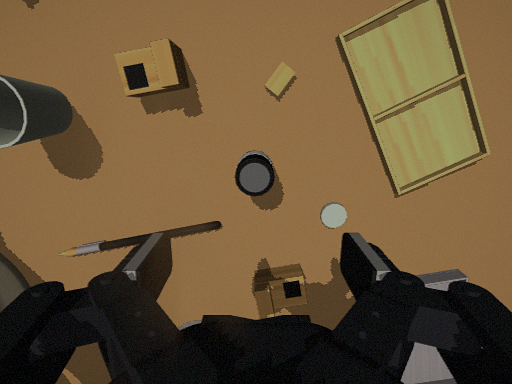

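Small jar lid is at (255,177), centred between the fingers, with brush end (220,224) and white lid (333,215) clear. Grasp it.

```bash
python3 -m handwheel '[[0,-0.2,3,0,0,0,1],[0,0,3,0,0,0,1],[0,0,3,0,0,0,1],[0,0,3,0,0,0,1],[0,0,2,0,0,0,1],[0,0,1.6,0,0,0,1],[0,0,1.1,0,0,0,1],[0,0,0,0,0,0,0.7],[0,0,0,0,0,0,0.4],[0,0,0,0,0,0,0.2]]' 30
python3 -m handwheel '[[0,0,0,0,0,0,0.1],[0,0,0,0,0,0,0.1],[0,0,0,0,0,0,0.1],[0,0,0,0,0,0,0.1],[0,0,-1,0,0,0,0.1],[0,0,-2,0,0,0,0.1],[0,0,-3,0,0,0,0.1],[0,0,-3,0,0,0,0.1],[0,0,-3,0,0,0,0.1],[0,0,0,0,0,0,0.1]]'
python3 - <<'E'
from h import *
go(.5752,.337,.14)
E
```

```text
clock: 13.25
tcp_pos: [0.4532, 0.0062, 0.021]
orientation: [0.978, -0.207, 0.001, 0.0]
wrist_force: [-0.7, 0.7, 3.2]
width: 0.044
clock: 14.25
tcp_pos: [0.4544, 0.0058, 0.1443]
orientation: [0.978, -0.207, 0.004, 0.0]
wrist_force: [0.3, -0.1, -2.1]
width: 0.0393
shift [ -2.41 -35.17   0.46] at [0.4544 0.0058 0.1443] t 14.25
```

```bash
python3 -m handwheel '[[0,-1.5,0,0,0,0,0.1],[-0.2,-2.5,0,0,0,0,0.1],[-0.2,-2.5,0,0,0,0,0.1],[-0.2,-2.5,0,0,0,0,0.1],[-0.2,-2.5,0,0,0,0,0.1],[-0.2,-2.5,0,0,0,0,0.1],[-0.2,-2.5,0,0,0,0,0.1],[-0.2,-2.5,0,0,0,0,0.1],[-0.2,-2.5,0,0,0,0,0.1],[-0.2,-2.5,0,0,0,0,0.1]]' 30
python3 -m handwheel '[[-0.2,-2.5,0,0,0,0,0.1],[-0.2,-2.5,0,0,0,0,0.1],[-0.2,-2.5,0,0,0,0,0.1],[-0.2,-2.5,0,0,0,0,0.1],[0,-1.2,0,0,0,0,0.1],[0,0,0,0,0,0,0.1]]'
python3 - <<'E'
from h import *
go(.5752,.337,.025)
look([("jar_caddy",.576,.291,0)],"pics/w4.png")
E
```

```text
clock: 15.25
tcp_pos: [0.5335, 0.2337, 0.1397]
orientation: [0.978, -0.207, -0.0, 0.0]
wrist_force: [0.7, 0.5, -1.8]
width: 0.0394
clock: 15.85
tcp_pos: [0.5715, 0.3394, 0.1392]
orientation: [0.978, -0.207, -0.001, 0.0]
wrist_force: [-0.6, -0.2, -1.4]
width: 0.0391
shift [ 0.44  0.06 11.42] at [0.5715 0.3394 0.1392] t 15.85
15.85 tcp [0.5715 0.3394 0.1392] jawdir -23.9
jar_caddy 41.0 6664 0.81 [(array([0.579 , 0.2932, 0.0277]), np.float64(0.523)), (array([ 0.579 ,  0.2932, -3.1139]), np.float64(0.523))]
```

View pics/w4.png

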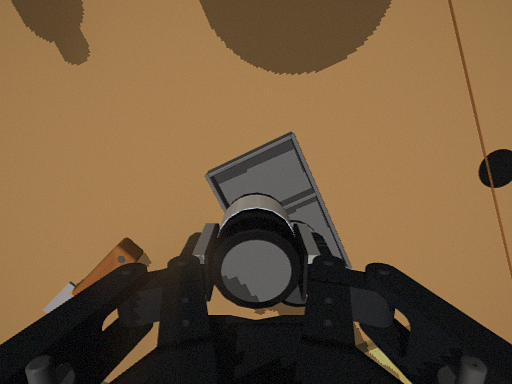

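The small jar is held over the smaller bay (265,180). Lower and release.

```bash
python3 -m handwheel '[[0.3,0.1,2,0,0,0,0.1],[0.1,0,2,0,0,0,0.1],[0,0,2,0,0,0,0.1],[0,0,2,0,0,0,0.1],[0,0,1.2,0,0,0,0.1],[0,0,0.8,0,0,0,0.1],[0,0,0.5,0,0,0,0.1],[0,0,0.3,0,0,0,0.1],[0,0,0.3,0,0,0,0.1],[0,0,0,0,0,0,0.1]]' 30
python3 - <<'E'
from h import *
go(.5752,.337,.0235)
E
```

```text
clock: 16.95
tcp_pos: [0.5751, 0.3359, 0.0294]
orientation: [0.978, -0.207, 0.0, -0.0]
wrist_force: [0.7, -0.3, -0.6]
width: 0.0392
shift [-0.04 -0.1   0.59] at [0.5751 0.3359 0.0294] t 16.95
```

```bash
python3 -m handwheel '[[0,0,0.3,0,0,0,0.1],[0,0,0.2,0,0,0,0.1],[0,0,0,0,0,0,0.1],[0,0,0,0,0,0,0.6],[0,0,0,0,0,0,0.7],[0,0,0,0,0,0,0.8],[0,0,0,0,0,0,0.8],[0,0,-2,0,0,0,0.8],[0,0,-3,0,0,0,1],[0,0,-4,0,0,0,1]]' 30
python3 -m handwheel '[[0,0,-3,0,0,0,1],[0,0,-3,0,0,0,1],[0,0,-1,0,0,0,1],[0,0,0,0,0,0,1]]'
python3 - <<'E'
from h import *
go(.405,.140,.19,np.radians(69.8))
look([("small_jar",.575,.337,.004),("large_jar",.577,.261,.004)])
E
```

```text
clock: 17.95
tcp_pos: [0.5743, 0.3356, 0.1138]
orientation: [0.978, -0.207, -0.001, 0.001]
wrist_force: [0.6, 0.8, 0.0]
width: 0.0855
clock: 18.35
tcp_pos: [0.5754, 0.3361, 0.1851]
orientation: [0.978, -0.207, 0.001, -0.001]
wrist_force: [-0.1, -0.4, -1.2]
width: 0.0851
shift [-7.62 24.83 -0.54] at [0.5754 0.3361 0.1851] t 18.35
turn az 86.3 j6 0.77 R z [ 0.002  0.001 -1.   ]
18.35 tcp [0.5754 0.3361 0.1851] jawdir -23.9
small_jar 2.0 1465 0.8 [(array([0.5761, 0.3389, 0.185 ]), np.float64(0.084))]
large_jar 9.0 3214 0.59 [(array([0.5775, 0.2611, 0.1935]), np.float64(0.074))]
```

```bash
python3 -m handwheel '[[-0.7,2.5,0,0,0,0,1],[-0.8,2.5,0,0,0,0,1],[-0.8,2.5,0,0,0,0,1],[-0.8,2.5,0,0,0,0,1],[-0.8,2.5,0,0,0,0,1],[-0.8,2.5,0,0,0,0,1],[-0.8,2.5,0,0,0,0,1],[-0.8,2.5,0,0,0,0,1],[-0.7,2.5,0,0,0,0,1],[-0.7,2.3,0,0,0,0,1]]' 30
python3 -m handwheel '[[0,0,0,0,0,-8.5,1],[0,0,0,0,0,-8.5,1],[0,0,0,0,0,-8.5,1],[0,0,0,0,0,-8.5,1],[0,0,0,0,0,-8.5,1],[0,0,0,0,0,-8.5,1],[0,0,0,0,0,-8.5,1],[0,0,0,0,0,-8.5,1],[0,0,0,0,0,-8.5,1],[0,0,0,0,0,-8.5,1]]' 30
python3 -m handwheel '[[0,0,0,0,0,-8.5,1],[0,0,0,0,0,-0.3,1],[0,0,0,0,0,0,1]]'
python3 - <<'E'
from h import *
look([("riser_a",.3973,.1429,0)],"pics/w5.png")
go(.405,.140,.003,np.radians(69.8))
E
```

```text
clock: 19.5
tcp_pos: [0.4026, 0.1397, 0.183]
orientation: [0.978, -0.207, -0.001, 0.0]
wrist_force: [0.5, -0.7, -0.2]
width: 0.0853
clock: 20.5
tcp_pos: [0.4034, 0.1404, 0.183]
orientation: [0.86, 0.511, -0.001, -0.001]
wrist_force: [0.2, -0.4, -0.1]
width: 0.0858
clock: 20.8
tcp_pos: [0.4037, 0.1405, 0.1836]
orientation: [0.821, 0.571, -0.001, -0.0]
wrist_force: [-0.2, -0.2, -0.4]
width: 0.0853
20.8 tcp [0.4037 0.1405 0.1836] jawdir 69.6
riser_a 4.0 2355 0.7 [(array([0.399 , 0.145 , 2.9027]), np.float64(0.05)), (array([0.3991, 0.145 , 2.9012]), np.float64(0.05))]
shift [ 0.    0.14 18.09] at [0.4039 0.1405 0.1839] t 20.9
turn az -0.1 j6 -1.16 R z [-0.001 -0.    -1.   ]
```

View pics/w5.png

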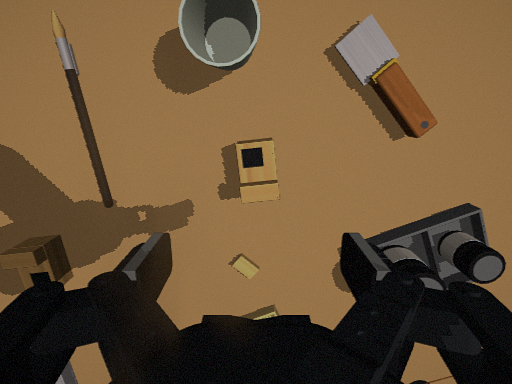

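Riser at (257,170) with its stop at (260,190); the cup (222,35) and yellow chip (243,266) are out of the fingers' path. Correct about 6° and grasp.

```bash
python3 -m handwheel '[[0.3,0.2,0,0,0,0,1],[0,0,3,0,0,-6,1],[0,0,3,0,0,0,1],[0,0,3,0,0,0,1],[0,0,3,0,0,0,1],[0,0,2.5,0,0,0,1],[0,0,2,0,0,0,1],[0,0,1.5,0,0,0,1],[0,0,0,0,0,0,0.7],[0,0,0,0,0,0,0.4]]' 40
python3 -m handwheel '[[0,0,0,0,0,0,0.1],[0,0,0,0,0,0,0.1],[0,0,0,0,0,0,0.1],[0,0,0,0,0,0,0.1],[0,0,0,0,0,0,0.1],[0,0,-1,0,0,0,0.1],[0,0,-2,0,0,0,0.1],[0,0,-3,0,0,0,0.1],[0,0,-3,0,0,0,0.1],[0,0,0,0,0,0,0.1]]'
python3 - <<'E'
from h import *
go(.6393,.0513,.09,np.radians(2.7))
E
```

```text
clock: 21.9
tcp_pos: [0.4073, 0.1427, 0.0046]
orientation: [0.789, 0.614, 0.0, 0.0]
wrist_force: [0.4, 0.1, -0.2]
width: 0.0589
clock: 22.9
tcp_pos: [0.4088, 0.1428, 0.098]
orientation: [0.789, 0.615, 0.003, 0.002]
wrist_force: [-0.6, 0.2, -2.0]
width: 0.0397
shift [-3.25 24.58  0.96] at [0.4088 0.1428 0.098 ] t 22.9
turn az 73.2 j6 -1.26 R z [ 0.007  0.    -1.   ]
```

```bash
python3 -m handwheel '[[-0.4,1.5,0,0,0,0,0.1],[-0.4,2.6,0,0,0,0,0.1],[-0.4,2.6,0,0,0,0,0.1],[-0.4,2.6,0,0,0,0,0.1],[-0.4,2.6,0,0,0,0,0.1],[-0.4,2.6,0,0,0,0,0.1],[-0.4,2.6,0,0,0,0,0.1],[-0.4,2.6,0,0,0,0,0.1],[-0.4,2.6,0,0,0,0,0.1],[-0.4,2.5,0,0,0,0,0.1]]' 40
python3 -m handwheel '[[0,0,0,0,0,8,0.1],[0,0,0,0,0,8.2,0.1],[0,0,0,0,0,8.2,0.1],[0,0,0,0,0,8.2,0.1],[0,0,0,0,0,8.2,0.1],[0,0,0,0,0,8.2,0.1],[0,0,0,0,0,8.2,0.1],[0,0,0,0,0,8.2,0.1],[0,0,0,0,0,8,0.1],[0,0,0,0,0,0,0.1]]'
python3 - <<'E'
from h import *
go(.6393,.043,.0085,np.radians(2.7))
look([("riser_tray",.6414,.0053,0)],"pics/w6.png")
E
```

```text
clock: 23.9
tcp_pos: [0.6386, 0.0418, 0.0924]
orientation: [0.789, 0.614, -0.001, -0.001]
wrist_force: [-0.2, 0.2, -0.6]
width: 0.0394
clock: 24.9
tcp_pos: [0.6376, 0.0424, 0.0926]
orientation: [1.0, 0.021, -0.001, -0.0]
wrist_force: [0.7, -0.3, -1.0]
width: 0.0393
shift [ 0.19 -0.05  8.41] at [0.6376 0.0424 0.0926] t 24.9
turn az -0.3 j6 -0.16 R z [-0.002  0.    -1.   ]
24.9 tcp [0.6376 0.0424 0.0926] jawdir 2.4
riser_tray 83.0 8710 0.97 [(array([0.6431, 0.0084, 0.0401]), np.float64(0.676)), (array([ 0.6431,  0.0084, -3.1015]), np.float64(0.676))]
```

View pics/w6.png

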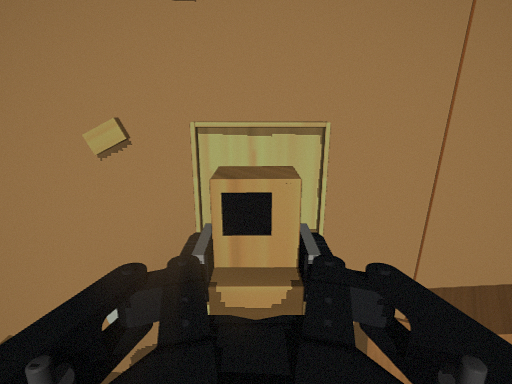

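Riser is aligned over the +y bay, walls visible at x≈195 and 325. Lower, then open only part-way within the bay.

```bash
python3 -m handwheel '[[0.2,0,2,0,0,0,0.1],[0,0,2,0,0,0,0.1],[0,0,1.5,0,0,0,0.1],[0,0,1.2,0,0,0,0.1],[0,0,0.8,0,0,0,0.1],[0,0,0.5,0,0,0,0.1],[0,0,0.3,0,0,0,0.1],[0,0,0.1,0,0,0,0.1],[0,0,0,0,0,0,0.1],[0,0,0,0,0,0,0.1]]' 40
python3 -m handwheel '[[0,0,0,0,0,0,0.6],[0,0,0,0,0,0,0.62],[0,0,0,0,0,0,0.62],[0,0,-1,0,0,0,0.62],[0,0,-2,0,0,0,0.62],[0,0,-3,0,0,0,0.7],[0,0,-3,0,0,0,1],[0,0,-3,0,0,0,1],[0,0,-3,0,0,0,1],[0,0,-2,0,0,0,1]]'
python3 -m handwheel '[[0,0,0,0,0,0,1]]'
python3 - <<'E'
from h import *
look([("riser_tray",.6414,.0053,0),("riser_a",.6393,.0513,.004)])
go(.4108,-.142,.18,np.radians(72.8))
E
```

```text
clock: 26.0
tcp_pos: [0.6399, 0.0433, 0.0108]
orientation: [1.0, 0.021, 0.0, 0.0]
wrist_force: [0.2, 0.5, -0.7]
width: 0.0395
clock: 27.0
tcp_pos: [0.6401, 0.0433, 0.1837]
orientation: [1.0, 0.021, 0.002, 0.0]
wrist_force: [1.0, -0.5, -0.5]
width: 0.0855
clock: 27.1
tcp_pos: [0.6408, 0.0432, 0.1843]
orientation: [1.0, 0.021, 0.003, 0.0]
wrist_force: [0.6, -0.1, -0.0]
width: 0.0853
27.1 tcp [0.6408 0.0432 0.1843] jawdir 2.5
riser_tray none
riser_a 1.0 2396 0.67 [(array([0.6398, 0.054 , 1.5952]), np.float64(0.053)), (array([0.6399, 0.054 , 1.597 ]), np.float64(0.054))]
shift [-23.61  17.54  -0.03] at [0.6392 0.0434 0.1794] t 27.25
turn az -70.3 j6 -0.16 R z [-0.002  0.    -1.   ]
```

```bash
python3 -m handwheel '[[-2.4,1.8,0,0,0,0,1],[-2.4,1.8,0,0,0,0,1],[-2.4,1.8,0,0,0,0,1],[-2.4,1.8,0,0,0,0,1],[-2.4,1.8,0,0,0,0,1],[-2.4,1.8,0,0,0,0,1],[-2.4,1.8,0,0,0,0,1],[-2.4,1.8,0,0,0,0,1],[-2.3,1.6,0,0,0,0,1],[-2.3,1.6,0,0,0,0,1]]' 40
python3 -m handwheel '[[0,0,0,0,0,-7.8,1],[0,0,0,0,0,-7.8,1],[0,0,0,0,0,-7.8,1],[0,0,0,0,0,-7.8,1],[0,0,0,0,0,-7.8,1],[0,0,0,0,0,-7.8,1],[0,0,0,0,0,-7.8,1],[0,0,0,0,0,-7.8,1],[0,0,0,0,0,-7.8,1],[0,0,0,0,0,0,1]]'
python3 - <<'E'
from h import *
look([("riser_a",.4184,-.1443,0)],"pics/w7.png")
go(.4108,-.142,.004,np.radians(72.8))
E
```

```text
clock: 28.25
tcp_pos: [0.408, -0.1429, 0.1793]
orientation: [1.0, 0.021, -0.001, -0.001]
wrist_force: [1.0, -0.7, 0.3]
width: 0.0851
clock: 29.25
tcp_pos: [0.409, -0.1424, 0.1794]
orientation: [0.805, 0.593, -0.0, -0.001]
wrist_force: [-0.4, 1.1, -0.3]
width: 0.0854
29.25 tcp [ 0.409  -0.1424  0.1794] jawdir 72.7
riser_a 2.0 2153 0.94 [(array([ 0.4193, -0.1423, -0.2702]), np.float64(0.074)), (array([ 0.4198, -0.1424, -0.2334]), np.float64(0.077))]
shift [ 0.09  0.17 17.57] at [ 0.4091 -0.1425  0.1797] t 29.35
turn az -0.4 j6 -1.87 R z [-0.001  0.001 -1.   ]
```

View pics/w7.png

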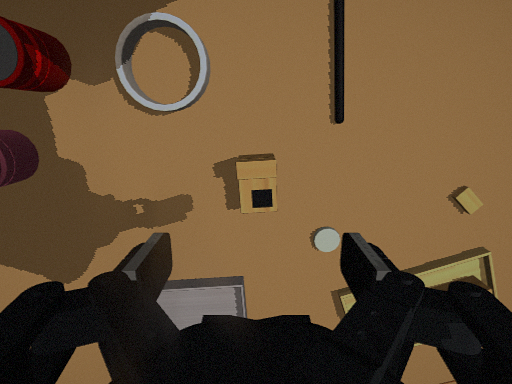

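Riser b sits at (257,185) between the fingers, with the white lid (327,240) clear.

```bash
python3 -m handwheel '[[0.3,0.2,0,0,0,0,1],[0,0,3,0,0,-2,1],[0,0,3,0,0,0,1],[0,0,3,0,0,0,1],[0,0,3,0,0,0,1],[0,0,2.5,0,0,0,1],[0,0,1.8,0,0,0,1],[0,0,1.3,0,0,0,1],[0,0,0,0,0,0,0.7],[0,0,0,0,0,0,0.4]]' 40
python3 -m handwheel '[[0,0,0,0,0,0,0.1],[0,0,0,0,0,0,0.1],[0,0,0,0,0,0,0.1],[0,0,0,0,0,0,0.1],[0,0,0,0,0,0,0.1],[0,0,-1,0,0,0,0.1],[0,0,-2,0,0,0,0.1],[0,0,-3,0,0,0,0.1],[0,0,-3,0,0,0,0.1],[0,0,0,0,0,0,0.1]]'
python3 - <<'E'
from h import *
go(.6435,-.0327,.09,np.radians(2.7))
E
```

```text
clock: 30.35
tcp_pos: [0.4124, -0.1404, 0.0045]
orientation: [0.795, 0.606, 0.0, -0.0]
wrist_force: [0.9, 0.1, -0.2]
width: 0.0589
clock: 31.35
tcp_pos: [0.4138, -0.1414, 0.098]
orientation: [0.795, 0.606, 0.001, 0.003]
wrist_force: [0.2, -0.4, -1.1]
width: 0.0393
shift [16.56 19.27  0.9 ] at [ 0.4138 -0.1414  0.098 ] t 31.35
turn az 72.0 j6 -1.9 R z [ 0.006 -0.004 -1.   ]
```

```bash
python3 -m handwheel '[[1.2,1.3,0,0,0,0,0.1],[1.7,2,0,0,0,0,0.1],[1.7,2,0,0,0,0,0.1],[1.7,2,0,0,0,0,0.1],[1.7,2,0,0,0,0,0.1],[1.7,2,0,0,0,0,0.1],[1.7,2,0,0,0,0,0.1],[1.7,2,0,0,0,0,0.1],[1.7,2,0,0,0,0,0.1],[1.8,2,0,0,0,0,0.1]]' 40
python3 -m handwheel '[[0,0,0,0,0,8,0.1],[0,0,0,0,0,8,0.1],[0,0,0,0,0,8,0.1],[0,0,0,0,0,8,0.1],[0,0,0,0,0,8,0.1],[0,0,0,0,0,8,0.1],[0,0,0,0,0,8,0.1],[0,0,0,0,0,8,0.1],[0,0,0,0,0,8,0.1],[0,0,0,0,0,0,0.1]]'
python3 - <<'E'
from h import *
go(.6435,-.0327,.0085,np.radians(2.7))
E
```

```text
clock: 32.35
tcp_pos: [0.6427, -0.0308, 0.0937]
orientation: [0.795, 0.606, -0.0, -0.0]
wrist_force: [-0.0, 0.5, -0.3]
width: 0.0396
clock: 33.35
tcp_pos: [0.6419, -0.0314, 0.0937]
orientation: [1.0, 0.023, -0.001, -0.0]
wrist_force: [-1.1, 0.6, -1.2]
width: 0.0393
shift [0.17 0.14 8.52] at [ 0.6419 -0.0314  0.0937] t 33.35
turn az -0.1 j6 -0.28 R z [-0.001  0.    -1.   ]
```

```bash
python3 -m handwheel '[[0.2,0.1,2,0,0,0,0.1],[0,0,2,0,0,0,0.1],[0,0,1.5,0,0,0,0.1],[0,0,1.2,0,0,0,0.1],[0,0,0.8,0,0,0,0.1],[0,0,0.5,0,0,0,0.1],[0,0,0.3,0,0,0,0.1],[0,0,0.2,0,0,0,0.1],[0,0,0,0,0,0,0.1],[0,0,0,0,0,0,0.1]]' 40
python3 -m handwheel '[[0,0,0,0,0,0,0.6],[0,0,0,0,0,0,0.62],[0,0,0,0,0,0,0.62],[0,0,-1,0,0,0,0.62],[0,0,-2,0,0,0,0.62],[0,0,-3,0,0,0,0.7],[0,0,-3,0,0,0,1],[0,0,-3,0,0,0,1],[0,0,-3,0,0,0,1],[0,0,-2,0,0,0,1]]'
python3 -m handwheel '[[0,0,0,0,0,0,1],[0,0,0,0,0,0,1]]'
python3 - <<'E'
from h import *
look([("riser_a",.6435,-.04,.004)],"pics/w8.png")
go(.379,.306,.18,np.radians(-70.4))
E
```

```text
clock: 34.35
tcp_pos: [0.6445, -0.0324, 0.0097]
orientation: [1.0, 0.023, 0.0, 0.0]
wrist_force: [0.1, -0.4, -0.2]
width: 0.0395
clock: 35.35
tcp_pos: [0.6448, -0.0324, 0.1827]
orientation: [1.0, 0.023, 0.002, 0.0]
wrist_force: [-0.6, 0.0, 0.0]
width: 0.0853
clock: 35.55
tcp_pos: [0.6441, -0.0323, 0.1793]
orientation: [1.0, 0.023, 0.0, 0.0]
wrist_force: [1.1, -0.6, 0.3]
width: 0.0856
35.55 tcp [ 0.6441 -0.0323  0.1793] jawdir 2.7
riser_a 3.0 2227 0.97 [(array([ 0.6452, -0.0387, -1.5397]), np.float64(0.064)), (array([ 0.6458, -0.0388, -1.5187]), np.float64(0.065))]
shift [-24.89 -35.01  -0.12] at [ 0.6438 -0.0322  0.178 ] t 35.65
turn az 73.1 j6 -0.28 R z [-0.002  0.001 -1.   ]
```

```bash
python3 -m handwheel '[[-1.6,-2.2,0,0,0,0,1],[-1.6,-2.2,0,0,0,0,1],[-1.6,-2.2,0,0,0,0,1],[-1.6,-2.2,0,0,0,0,1],[-1.6,-2.2,0,0,0,0,1],[-1.6,-2.2,0,0,0,0,1],[-1.6,-2.2,0,0,0,0,1],[-1.6,-2.2,0,0,0,0,1],[-1.6,-2.2,0,0,0,0,1],[-1.6,-2.2,0,0,0,0,1]]' 40
python3 -m handwheel '[[-1.5,-2.2,0,0,0,0,1],[-1.5,-2.2,0,0,0,0,1],[-1.5,-2.2,0,0,0,0,1],[-1.5,-2.2,0,0,0,0,1],[-1.5,-2.2,0,0,0,0,1],[-1.4,-2,0,0,0,0,1],[0,0,0,0,0,0,1]]'
python3 -m handwheel '[[0,0,0,0,0,8.1,1],[0,0,0,0,0,8.1,1],[0,0,0,0,0,8.1,1],[0,0,0,0,0,8.1,1],[0,0,0,0,0,8.1,1],[0,0,0,0,0,8.1,1],[0,0,0,0,0,8.1,1],[0,0,0,0,0,8.1,1],[0,0,0,0,0,8.1,1],[0,0,0,0,0,0,1]]'
python3 - <<'E'
from h import *
look([("scraper",.3605,.2997,0)],"pics/w9.png")
go(.379,.306,.002,np.radians(-70.4))
E
```

```text
clock: 36.65
tcp_pos: [0.4731, 0.1807, 0.1783]
orientation: [1.0, 0.023, -0.001, 0.0]
wrist_force: [-0.2, 0.6, -1.0]
width: 0.0851
clock: 37.35
tcp_pos: [0.3775, 0.3071, 0.1785]
orientation: [1.0, 0.025, -0.001, 0.0]
wrist_force: [0.4, -0.2, -0.1]
width: 0.0852
clock: 38.35
tcp_pos: [0.3796, 0.3051, 0.1787]
orientation: [0.817, -0.576, -0.0, 0.001]
wrist_force: [-0.1, 0.7, 0.6]
width: 0.0855
38.35 tcp [0.3796 0.3051 0.1787] jawdir -70.3
scraper 4.0 3292 0.96 [(array([ 0.3629,  0.3049, -2.783 ]), np.float64(0.042)), (array([ 0.3631,  0.3048, -2.7841]), np.float64(0.045))]
shift [-8.000e-02  1.000e-02  1.769e+01] at [0.3795 0.3053 0.1789] t 38.45
turn az 0.4 j6 1.66 R z [-0.001 -0.    -1.   ]
```

View pics/w9.png

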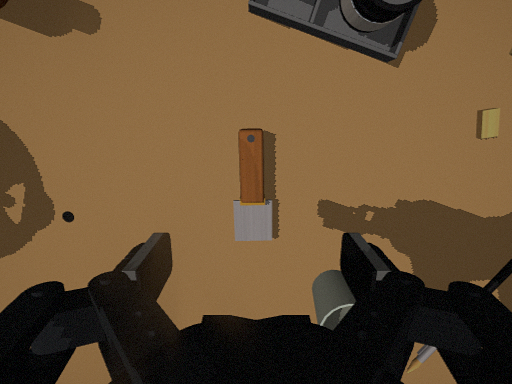

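Scraper handle is at (251,165), slightly left of centre (-5 mm in tool x, matching the fit). The cup (335,295) is clear. Correct and grasp the handle.

```bash
python3 -m handwheel '[[-0.5,-0.6,0,0,0,-0.9,1],[0,0,3,0,0,0,1],[0,0,3,0,0,0,1],[0,0,3,0,0,0,1],[0,0,3,0,0,0,1],[0,0,2.5,0,0,0,1],[0,0,1.9,0,0,0,1],[0,0,1.2,0,0,0,1],[0,0,0,0,0,0,0.7],[0,0,0,0,0,0,0.4]]' 40
python3 -m handwheel '[[0,0,0.1,0,0,0,0],[0,0,0,0,0,0,0],[0,0,0,0,0,0,0],[0,0,0,0,0,0,0],[0,0,0,0,0,0,0],[0,0,-1,0,0,0,0],[0,0,-2,0,0,0,0],[0,0,-3,0,0,0,0],[0,0,-3,0,0,0,0],[0,0,0,0,0,0,0]]'
python3 - <<'E'
from h import *
a=np.radians(-102.4); print(.5654-.022*np.cos(a),-.2998-.022*np.sin(a))
go(.5654-.022*np.cos(a),-.2998-.022*np.sin(a),.12,np.radians(-12.4))
E
```

```text
clock: 39.45
tcp_pos: [0.3838, 0.3128, 0.0038]
orientation: [0.823, -0.569, 0.0, -0.0]
wrist_force: [0.5, 0.6, 0.6]
width: 0.059
clock: 40.45
tcp_pos: [0.385, 0.3133, 0.0962]
orientation: [0.822, -0.569, 0.002, -0.003]
wrist_force: [1.3, 0.2, -1.7]
width: 0.0256
0.5701241771976754 -0.2783132098766483
shift [61.89  3.54 -2.44] at [0.385  0.3133 0.0962] t 40.45
turn az -56.9 j6 1.66 R z [ 0.006  0.003 -1.   ]
```

```bash
python3 -m handwheel '[[1.5,0,-1,0,0,0,0],[2.6,0.1,-1.4,0,0,0,0],[2.6,0.1,0,0,0,0,0],[2.6,0.2,0,0,0,0,0],[2.6,0.1,0,0,0,0,0],[2.6,0.2,0,0,0,0,0],[2.6,0.1,0,0,0,0,0],[2.6,0.2,0,0,0,0,0],[2.6,0.1,0,0,0,0,0],[2.6,0.2,0,0,0,0,0]]' 40
python3 -m handwheel '[[2.6,0.1,0,0,0,0,0],[2.6,0.2,0,0,0,0,0],[2.6,0.1,0,0,0,0,0],[2.6,0.2,0,0,0,0,0],[2.6,0.1,0,0,0,0,0],[2.6,0.2,0,0,0,0,0],[2.6,0.1,0,0,0,0,0],[2.6,0.2,0,0,0,0,0],[2.6,0.1,0,0,0,0,0],[2.6,0.2,0,0,0,0,0]]'
python3 -m handwheel '[[2.6,0.2,0,0,0,0,0],[2.6,0.2,0,0,0,0,0],[2.6,0.2,0,0,0,0,0],[0.6,0.1,0,0,0,0,0],[0,0,0,0,0,-8.1,0],[0,0,0,0,0,-8.1,0],[0,0,0,0,0,-8.1,0],[0,0,0,0,0,-8.1,0],[0,0,0,0,0,-8.1,0],[0,0,0,0,0,-8.1,0]]'
python3 -m handwheel '[[0,0,0,0,0,-8.1,0],[0,0,0,0,0,0,0]]'
python3 - <<'E'
from h import *
look([("tool_tray",.5654,-.2998,0)],"pics/w10.png")
go(.5701,-.2783,.006,np.radians(-12.4))
E
```

```text
clock: 41.45
tcp_pos: [0.4588, 0.0739, 0.1159]
orientation: [0.822, -0.569, -0.0, 0.0]
wrist_force: [-0.5, 0.6, -1.1]
width: 0.0256
clock: 42.45
tcp_pos: [0.5365, -0.1745, 0.1157]
orientation: [0.822, -0.569, -0.001, 0.0]
wrist_force: [0.5, -0.2, -1.0]
width: 0.0249
clock: 43.45
tcp_pos: [0.5594, -0.2538, 0.1158]
orientation: [0.984, -0.177, -0.001, -0.0]
wrist_force: [0.7, -0.4, -0.6]
width: 0.0251
clock: 43.65
tcp_pos: [0.5594, -0.2539, 0.1159]
orientation: [0.994, -0.109, -0.001, -0.0]
wrist_force: [0.5, -0.1, -0.5]
width: 0.0254
43.65 tcp [ 0.5594 -0.2539  0.1159] jawdir -12.6
tool_tray 59.0 8586 0.65 [(array([ 0.567 , -0.2984, -0.2231]), np.float64(0.611)), (array([ 0.567 , -0.2984,  2.9185]), np.float64(0.611))]
shift [ 1.57  2.12 11.  ] at [ 0.5596 -0.2542  0.116 ] t 43.75
turn az -0.4 j6 -0.39 R z [-0.001  0.    -1.   ]
```

View pics/w10.png

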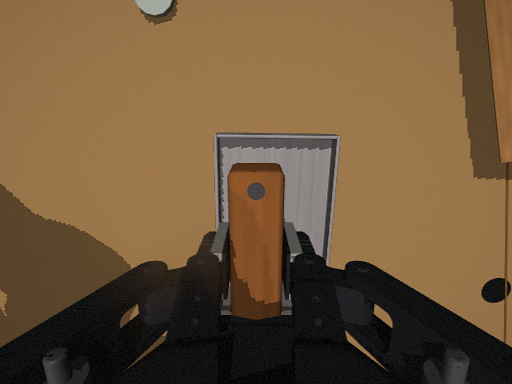

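Handle is over the tray (walls at x≈218 and 335); the tray centre lies to the right, matching the +1.6 cm shift. Shift, lower, release.

```bash
python3 -m handwheel '[[0.8,1.1,0,0,0,0,0],[0.8,1,0,0,0,0,0],[0,0,2,0,0,0,0],[0,0,2.5,0,0,0,0],[0,0,2,0,0,0,0],[0,0,1.5,0,0,0,0],[0,0,1.2,0,0,0,0],[0,0,0.8,0,0,0,0],[0,0,0.6,0,0,0,0],[0,0,0.2,0,0,0,0]]' 40
python3 -m handwheel '[[0,0,0.1,0,0,0,0],[0,0,0,0,0,0,0]]'
python3 - <<'E'
from h import *
go(.5701,-.2783,.006)
print(readout.observe()["wrist_force"])
E
```

```text
clock: 44.75
tcp_pos: [0.5708, -0.2787, 0.0081]
orientation: [0.994, -0.11, -0.0, -0.0]
wrist_force: [1.1, -0.4, -0.8]
width: 0.0248
clock: 44.95
tcp_pos: [0.571, -0.2789, 0.0077]
orientation: [0.994, -0.11, 0.0, 0.0]
wrist_force: [0.8, -0.4, -0.5]
width: 0.0253
shift [-0.1  -0.04  0.17] at [ 0.571  -0.2789  0.0077] t 44.95
[ 0.82566241 -0.38286773 -0.5108528 ]
```

```bash
python3 -m handwheel '[[0,0,0.1,0,0,0,0],[0,0,0,0,0,0,0],[0,0,0,0,0,0,0.5],[0,0,0,0,0,0,0.55],[0,0,0,0,0,0,0.55],[0,0,-1,0,0,0,0.55],[0,0,-2,0,0,0,0.55],[0,0,-3,0,0,0,0.55],[0,0,-4,0,0,0,0.7],[0,0,-4,0,0,0,1]]' 40
python3 -m handwheel '[[0,0,-4,0,0,0,1],[0,-3,-2,0,0,0,1],[0,0,0,0,0,0,1],[0,0,0,0,0,0,1]]'
python3 - <<'E'
from h import *
look([("scraper",.5654,-.2998,.004),("tool_tray",.5654,-.2998,0)])
for n in("scene","side"):
    im=get_image(n);c=cam(n);cv2.imwrite(f"pics/{n}1.png",im)
    for o,x,y in(("large_jar",.577,.2615),("small_jar",.575,.337),("riser_a",.64,.053),("riser_a",.645,-.039),("scraper",.5654,-.3)):
        b=masks(o,n,c,x,y,.03)
        if b: print(n,o,b[0].round(),fit(o,[(c,b[1])],x,y,z=.004)[:1])
E
```

```text
clock: 45.95
tcp_pos: [0.5706, -0.2786, 0.1484]
orientation: [0.994, -0.11, 0.0, 0.0]
wrist_force: [0.9, 0.1, -0.4]
width: 0.0724
clock: 46.35
tcp_pos: [0.5774, -0.2491, 0.2068]
orientation: [0.994, -0.11, 0.0, 0.0]
wrist_force: [-0.1, -0.4, -0.4]
width: 0.0852
46.35 tcp [ 0.5774 -0.2491  0.2068] jawdir -12.6
scraper 1.0 2694 0.72 [(array([ 0.5667, -0.3008, -1.7881]), np.float64(0.041)), (array([ 0.5659, -0.3005, -1.7999]), np.float64(0.041))]
tool_tray 12.0 9547 0.65 [(array([ 0.5666, -0.2981, -0.2253]), np.float64(0.232)), (array([ 0.5666, -0.2981, -0.2244]), np.float64(0.232))]
scene large_jar 3.0 [(array([0.575 , 0.2617, 0.1411]), np.float64(0.089))]
scene small_jar 5.0 [(array([ 0.5719,  0.34  , -0.0389]), np.float64(0.451))]
scene riser_a 3.0 [(array([0.6382, 0.0549, 1.6449]), np.float64(0.107))]
scene riser_a 2.0 [(array([ 0.6443, -0.0389, -1.4731]), np.float64(0.105))]
scene scraper 8.0 [(array([ 0.5663, -0.3016, -1.8065]), np.float64(0.084))]
side large_jar 2.0 [(array([0.5774, 0.257 , 0.1688]), np.float64(0.072))]
side small_jar 1.0 [(array([0.5763, 0.3334, 0.2411]), np.float64(0.142))]
side riser_a 2.0 [(array([0.6393, 0.0518, 1.473 ]), np.float64(0.125))]
side riser_a 2.0 [(array([ 0.643 , -0.0407, -1.3814]), np.float64(0.174))]
side scraper 101.0 [(array([ 0.5654, -0.3   ,  0.    ]), np.float64(1.0))]
```

View pics/scene1.png

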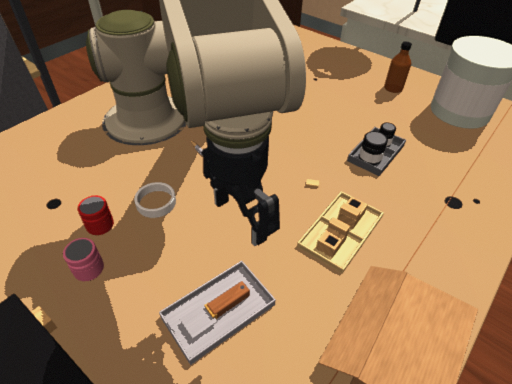

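View pics/side1.png

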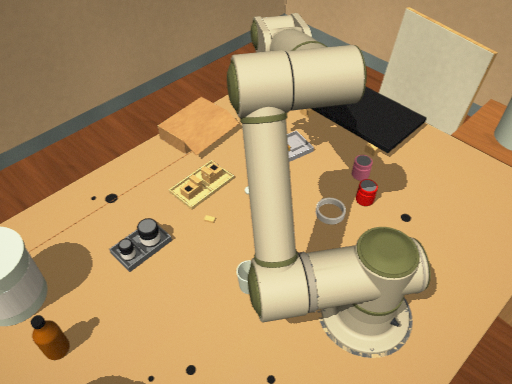

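Both views show everything in place: the jars upright in the caddy (scene 375,145 and 388,132), a riser in each plywood bay (332,241 and 352,208), the scraper lengthwise in the steel tray (215,310), and the gripper clear.

```bash
python3 -c "
from plant import ctrl
print(ctrl.hand_in())"
```

```text
the job is handed in; nothing more can be done
None
```

All five things are sorted, and I handed the job in at about 47 s of the 128 s allowed. I moved the large jar, small jar, both risers and the scraper in that order. The arm touched nothing else, and the pink and red look-alikes stayed where they were.

**Last checks:**
- **Jars:** both stand upright in their own caddy bays, measured within about 5 mm of the bay centres.
- **Risers:** one sits flat in each plywood bay, within about 4 mm of the bay centres.
- **Scraper:** it lies lengthwise in the steel tray, about 3 mm from the centre and under 0.03 rad off the tray's length.
- **Robot:** the gripper is open and clear of everything, at about 0.2 m height.

**Checks that failed or disagreed:**
- The final scene-camera fit of the small jar was poor because the large jar partly hides it. The side and wrist cameras agreed on its position.
- The side camera couldn't see the scraper because the arm was in the way. The wrist and scene cameras agreed on it.
- Heights weren't measured directly. I judged them from the fits, which assume each thing rests on its tray floor, and from the pictures.

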